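# Seat the sample drawer and hold the gauge on the ringed spot

### The arm

A 7-joint arm with a two-finger parallel gripper is mounted at the origin on the work surface. World frame = base frame: x ahead of the robot, y to its left, z up, the work surface at z = 0. Lengths are in m, angles in rad, forces in N, time in s.
With the tool pointing down it reaches from about 0.4 to 0.85 m from the base axis. Payload 10.4 kg.
Tool frame: the origin (TCP) lies between the finger pads; the fingertips stand 11 mm ahead of it and the grasp point (between the pads) lies 8 mm behind it (arm.tips_ahead is the distance from the TCP to the fingertips, in m); z points along the fingers, y is the line along which they close (so a half turn about z gives the same grasp; the last joint's range is limited). The gripper opens to 87 mm and grips with 3 to 60 N. Pads are 19 mm wide; open, the fingers measure 117 mm over their backs; the gripper's body (75 mm by 190 mm) begins 51 mm behind the grasp point.
Start: joints at [1.235, 0.332, -0.065, 1.46, 0.022, 1.35, -0.088], TCP at [0.192, -0.595, 0.234] pointing down, gripper open.
Joint ranges: [-2.6, 2.6], [-0.5, 2.12], [-1.47, 1.34], [0.16, 2.42], [-1.27, 4.41], [0.06, 2.06], [-2.6, 2.6]. Speed limits (rad/s): [2.22, 2.22, 2.79, 2.79, 3.14, 3.14, 3.14].

### API

Orientations are given as [roll, pitch, yaw] about the fixed x, y, z axes, in that order (R = Rz(yaw) Ry(pitch) Rx(roll)).
In Python, from cell import arm gives the robot as it stands.
- The arm moves only by the tool send_rows, never from a script. Its argument "moves" is a list of rows, each a list of 3 entries, a list of its own where there are three numbers: the turn, a rotation vector about the tool's x, y, z in rad, then the shift along the tool's x, y, z in m, then the closure, from 0 (fully open) to 1 (shut). A call has 1 to 10 rows; each row shifts and turns the commanded pose from where the row before left it, along the tool's axes as they then stand; what a row does not reach is not made up. A row lasts 1/12 s, in which the tool goes at most 41.7 mm and 7.16 degrees, less where a joint would pass 70% of its speed; a pose out of reach is approached as far as the arm can. A call with a gripper value outside its range is refused whole. The fingers move at their own pace and stop on an object; the grip force is fixed at half the most. Time passes only in rows, so rows that do not move let the fingers close. It gives the time, the measured TCP pose, the force, the opening and the grip force at its end, in the units of the state.
- arm.read_state(): the state, without advancing time (a new reading comes with each control period).
- arm.grab_frame(name): name is "scene" or "top" or "wrist"; returns a dict with "pixels" (400x640x3 uint8, red, green, blue), "range_z" (400x640 float32, m along the optical axis (not along the pixel's ray), 0 where there is no reading), "intrinsics" (3x3 intrinsics, pixels), "R" (3x3) and "t" (3): a world point X has camera coordinates R X + t. Camera axes: x right, y down, z forward; pixel columns grow to the right and rows downward; lengths in m; the calibration is good to about 2 mm. A picture is of the moment at which its call begins.
- arm.sign_off(): hands the job in; it is judged then, once.
The state is a dict: "clock": time; "joint_positions": joint angles; "joint_velocities": joint speeds; "joint_efforts": joint torques, N m; "ee_pos": TCP position; "tcp_rot": TCP orientation; "contact_force": force on the tool from outside, world axes, zero at the start; "torque": the same for the moment, N m; "grip_width": finger opening in m; "grasp_force": force on a finger pad.
Only numpy, scipy, OpenCV 4.12 (cv2) and the standard library are available. Lean on these libraries where they do the work, as an engineer would, in place of code of your own. Each camera call takes 0.05 s, during which the arm holds its last target. There are 200 camera calls.

### The job

First push the check station's open sample drawer fully home until it clicks into its catch; then lift the pen gauge out of its block and hold its tip inside the ring (not the cross) drawn on the sloping moulded panel, with the gauge square to the panel's face and pressed lightly so that its spring plunger is about half in. Finish while still holding it there, with the drawer home; let only the gauge's tip touch the panel, and leave everything else on the bench as it is.

Things in the scene. Friction and masses are not known exactly. Their poses are not given: they have to be found in the camera images.
- drawer (a joint): sample drawer of the check station, a slide (m): 0 = home against its stop, grows as it comes out towards the robot (the station's -x); 0.11 fully out; starts 0.05 to 0.075. Slides with about 1.5 N of friction; over the last 11 to 5 mm a spring catch adds up to about 3.5 N, then it snaps in and pulls the drawer home and keeps it there
- station: the check station, fixed to the bench: a grey open-topped housing, 210 mm deep (x), 190 mm wide (y); side walls 58 mm and rear wall 84 mm high. Origin on the bench under its middle; its x axis points away from the robot, along the way the drawer is pushed, z up
- drawer_handle (a point): middle of the drawer's level bar handle (90 mm long along the station's y, 11 mm thick), 40 mm above the bench; the drawer's front plate, 190 mm wide, 12 to 62 mm above the bench, is 35 mm behind its centreline; moves with the drawer. Free in front and above: can be pushed with shut fingers pointing down
- sample: dark grey moulded panel clamped firmly in the drawer (up to 15 mm left or right of its middle), 110 x 130 x 10 mm, sloping 20 degrees (0.35 rad) down towards the robot. Origin at the middle of its underside, z square to its face (outwards), y level, x up the slope; the face is at z = 10 mm. It carries a white ring on its left half (+y) and a white cross on its right half
- ring_mark (a point): centre of the white ring (18 mm across at its line) on the panel's face; axes as sample, so its z is the face's outward normal there
- gauge: pen-type hand gauge, round aluminium grip 30 mm in diameter and 80 mm long (domed over the last 6 mm), standing upright in its block; 0.15 to 0.31 kg. Origin on its axis at the lower end of the grip, z along the axis towards the top. Below the grip a steel nose 22 mm in diameter and 30 mm long, and out of that a plunger 8 mm in diameter with a ball end, its tip 48 mm below the origin
- plunger (a joint): how far the gauge's spring plunger is pushed in (m): 0 = out, 0.010 = fully in; pressing it takes 1 N plus 0.5 N for each mm (about 3.5 N half in)
- gauge_tip (a point): tip of the plunger's ball end; moves with the plunger; axes as gauge
- dock: black block 70 x 70 x 60 mm fixed to the bench, origin at the middle of its underside; the gauge's nose stands in a 25 mm hole in its top, 56 mm deep, the grip's lower end resting on the top face 60 mm above the bench. Stands to the left or to the right in front of the station
- tape_roll: bystander: empty tape core, a ring 90 mm across, 48 mm high; origin at the middle of its underside
- phone: bystander: flat phone 150 x 72 x 9 mm; origin under its middle
- tape_measure: bystander: tape measure 66 x 62 x 34 mm; origin under its middle
- marker: bystander: black marker pen 135 x 14 x 14 mm lying along its x; origin under its middle
Not all that is in view belongs to the job. Several things have the shape of the gauge; the one meant has the colours described above. Of the things that look like the dock, the middle-sized one is meant.

How it is judged:
On the way, in this order (a step that is already met when the one before it is completed fails the run):
1. the drawer is home in its catch (value of joint drawer below 0.003 m and horizontal distance between gauge and dock below 0.02 m), for 0.2 s.
2. the gauge is lifted out of its block, the drawer still home (value of joint drawer below 0.003 m and z of gauge in the frame of dock above 0.105 m and contact force between the fingers and gauge above 1 N), for 0.1 s.
At the end, for the whole second after the job is handed in: the drawer is within 3 mm of home; the gripper holds the gauge clear of its block, at rest; its tip is within 9 mm of the ring's centre, its axis within 0.14 rad (8 degrees) of square to the panel's face, its plunger pushed in between 1.5 and 9 mm, with 1 to 8 N on the panel (value of joint drawer below 0.003 m and distance between gauge_tip and ring_mark below 0.009 m and angle between the z axis of gauge_tip and the z axis of ring_mark, either way round below 0.14 rad and value of joint plunger between 0.0015 and 0.009 m and contact force between gauge and sample between 1 and 8 N and contact force between the fingers and gauge above 2 N and contact force between gauge and dock below 0.1 N and linear speed of gauge below 0.02 m/s); the arm keeps its last pose, push and grip.
It fails at once if a bystander on the bench is knocked or shifted by more than 30 mm (distance of any of tape_roll, phone, tape_measure, marker from where it was at the start of the episode above 0.03 m).
It fails at once if the gauge is pressed on the panel with more than 20 N (contact force between gauge and sample above 20 N).
It fails at once if the gripper or arm presses on the panel (more than 3 N) (contact force between any of the arm, the fingers and sample above 3 N).
It also fails if it takes over 56 s, if anything falls off the work surface, if the arm or the gripper's body presses on something with over 40 N, if the wrist force passes 120 N, or if a joint passes its speed limit or range.

## Working session

There is one attempt and no reset: what is moved stays moved. The work goes in short steps, Python scripts to look and compute and a tool call to move; the robot and the scene stay as the last step left them, time stands still between calls to the robot, and variables do not carry over. Pictures are saved under pics/ and viewed, at most 10 in all, crops included, and the job is handed in when it is done.

Besides the shell and the picture viewer there is one more tool, called after "Request:" in YAML: its name, and indented under it one key for each argument. send_rows: Moves the arm, as the interface text tells. Its arguments: {"type":"object","properties":{"moves":{"type":"array","items":{"type":"array"}}},"required":["moves"]}

```bash
mkdir -p pics; cat > h.py <<'E'
import numpy as np, cv2
from cell import arm
from scipy.spatial.transform import Rotation as Ro
def grab(n):
    f=arm.grab_frame(n); return f
def save(f,name,box=None,s=1):
    im=f["pixels"][:,:,::-1]
    if box: im=im[box[1]:box[3],box[0]:box[2]]
    if s!=1: im=cv2.resize(im,None,fx=s,fy=s,interpolation=cv2.INTER_CUBIC)
    cv2.imwrite("pics/"+name,im)
def pt(f,u,v,r=1,z=None):
    K,R,t=f["intrinsics"],f["R"],f["t"]
    d=np.linalg.inv(K)@[u,v,1.]
    if z is None:
        p=f["range_z"][int(v)-r:int(v)+r+1,int(u)-r:int(u)+r+1]; p=p[p>0]
        return R.T@(d*np.median(p)-t) if len(p) else None
    o=-R.T@t; w=R.T@d; return o+w*(z-o[2])/w[2]
E
python3 - <<'E'
from h import *
import pickle
for n in("scene","top"):
    f=grab(n); save(f,n+"0.png"); pickle.dump(f,open(n+"0.pkl","wb")); print(n,-f["R"].T@f["t"])
s=arm.read_state(); print(s["ee_pos"],s["tcp_rot"],s["contact_force"],s["clock"])
E
```

```text
scene [1.11535625 0.42954926 0.57951783]
top [0.22786927 0.02930517 1.38948602]
[ 0.19220119 -0.59437607  0.23284732] [-3.14034631e+00  8.65955483e-05  3.12782374e-01] [ 0.33800268 -0.3156115  -0.24944199] 0.1
```

View pics/scene0.png

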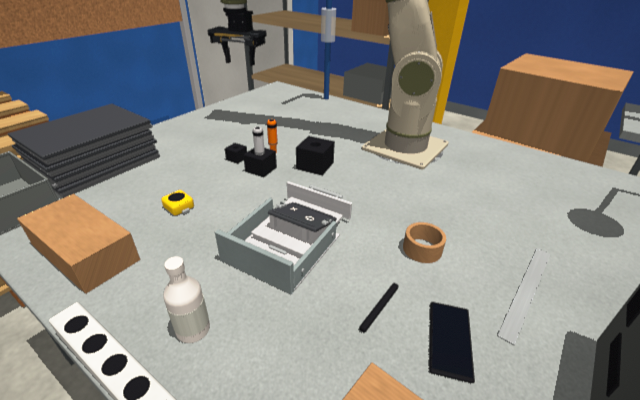

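View pics/top0.png

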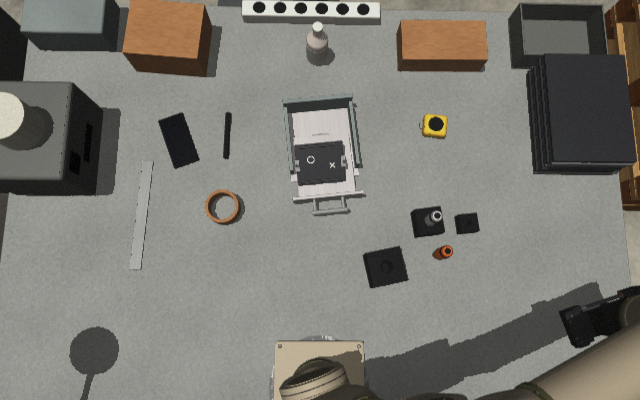

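Scene and top show one silver gauge (top 436,215) in a block (428,221). The orange lookalike stands at (446,251). Block lookalikes are a small one (467,223) and a large one (386,267). The handle is at about (331,209) and the ring at (311,160), with the cross at (332,165). I'll check the choice in a close crop and measure.

```bash
python3 - <<'E'
from h import *
import pickle
f=pickle.load(open("top0.pkl","rb")); g=pickle.load(open("scene0.pkl","rb"))
a=cv2.resize(f["pixels"][85:295,270:490,::-1],(630,600),interpolation=cv2.INTER_CUBIC) if 0 else cv2.resize(f["pixels"][85:285,280:480,::-1],(400,400)) 
b=cv2.resize(g["pixels"][110:260,210:360,::-1],(400,400),interpolation=cv2.INTER_CUBIC)
cv2.imwrite("pics/crop.png",np.hstack([a,b]))
for n,u,v in [("gaugetop",436,215),("dock",418,230),("dock",420,212),("small",467,224),("big",375,275),("orange",447,251),("ring",311,160),("ringc",314,163),("handle",331,210),("handleL",316,211),("handleR",346,208),("plate L",294,200),("plate R",362,195),("wallL",288,130),("wallL2",286,102),("wallR",357,135),("wallR2",350,98),("tape",434,127)]: print(n,pt(f,u,v).round(4))
for n,u,v in [("gaugetop",258,129),("dock",250,156),("ring",309,218)]: print("sc",n,pt(g,u,v).round(4))
E
```

```text
gaugetop [ 0.4286 -0.2837  0.1416]
dock [ 0.4017 -0.2553  0.0586]
dock [ 0.4496 -0.2621  0.0591]
small [ 0.4254 -0.4011  0.0107]
big [ 0.2832 -0.1376  0.0782]
orange [ 0.3408 -0.3111  0.1278]
ring [0.5889 0.0275 0.0583]
ringc [0.5814 0.0194 0.0554]
handle [ 0.4552 -0.0268  0.0465]
handleL [0.4525 0.0131 0.0445]
handleR [ 0.4614 -0.067   0.0435]
plate L [0.4802 0.0717 0.0526]
plate R [ 0.5057 -0.1147  0.0012]
wallL [0.6737 0.0908 0.0543]
wallL2 [0.743  0.0962 0.0827]
wallR [ 0.6792 -0.1024  0.0009]
wallR2 [ 0.7607 -0.0773  0.0734]
tape [ 0.694  -0.3145  0.0351]
sc gaugetop [ 0.4331 -0.2807  0.1371]
sc dock [ 0.4623 -0.2938  0.0571]
sc ring [0.5945 0.0293 0.0609]
```

View pics/crop.png

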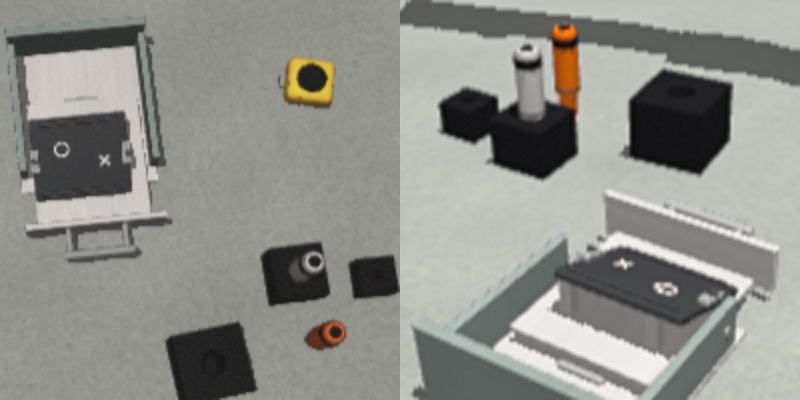

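The silver gauge stands in the middle-sized block: axis about (0.430,-0.283), top 0.14. The station's yaw is about 0.1, and the handle's middle is at (0.456,-0.027,0.04). I'll move in front of the handle with the fingers shut.

Request:
send_rows:
  moves:
    - [[0,0,0.105],[0,0,0],1]
    - [[0,0,0.105],[0,0,0],1]
    - [[0,0,0],[0.0183,-0.0357,0],1]
    - [[0,0,0],[0.0183,-0.0357,0],1]
    - [[0,0,0],[0.0183,-0.0357,0],1]
    - [[0,0,0],[0.0183,-0.0357,0],1]
    - [[0,0,0],[0.0183,-0.0357,0],1]
    - [[0,0,0],[0.0183,-0.0357,0],1]
    - [[0,0,0],[0.0183,-0.0357,0],1]
    - [[0,0,0],[0.0183,-0.0357,0],1]

```text
clock: 0.93
ee_pos: [0.3088, -0.2936, 0.2333]
tcp_rot: [3.141, 0.0, 0.103]
contact_force: [1.0, -0.9, 1.0]
grip_width: 0.0281
grasp_force: 0.0
```

Request:
send_rows:
  moves:
    - [[0,0,0],[0.0183,-0.0357,0],1]
    - [[0,0,0],[0.0183,-0.0357,0],1]
    - [[0,0,0],[0.0183,-0.0357,0],1]
    - [[0,0,0],[0.0183,-0.0357,0],1]
    - [[0,0,0],[0.0183,-0.0357,0],1]
    - [[0,0,0],[0.0183,-0.0357,0],1]
    - [[0,0,0],[0.0183,-0.0357,0],1]
    - [[0,0,0],[0,0,0],1]
    - [[0,0,0],[0,0,0],1]

```text
clock: 1.68
ee_pos: [0.4107, -0.0319, 0.2335]
tcp_rot: [3.142, 0.0, 0.107]
contact_force: [-0.1, -1.5, -0.8]
grip_width: 0.0008
grasp_force: 0.0
```

Request:
send_rows:
  moves:
    - [[0,0,0],[0,0,0.032],1]
    - [[0,0,0],[0,0,0.032],1]
    - [[0,0,0],[0,0,0.032],1]
    - [[0,0,0],[0,0,0.032],1]
    - [[0,0,0],[0,0,0.032],1]
    - [[0,0,0],[0,0,0.032],1]
    - [[0,0,0],[0,0,0],1]
    - [[0,0,0],[0,0,0],1]

```text
clock: 2.35
ee_pos: [0.409, -0.0343, 0.0409]
tcp_rot: [-3.14, 0.004, 0.102]
contact_force: [1.2, 0.0, 0.2]
grip_width: 0.0007
grasp_force: 0.0
```

```bash
python3 - <<'E'
from h import *
f=grab("wrist"); save(f,"w1.png"); print(-f["R"].T@f["t"])
# station yaw from side walls via top depth
import pickle
g=pickle.load(open("top0.pkl","rb"))
K,R,t=g["intrinsics"],g["R"],g["t"]
v,u=np.mgrid[0:400,0:640]; z=g["range_z"]
P=np.stack([(u-K[0,2])/K[0,0]*z,(v-K[1,2])/K[1,1]*z,z],-1); W=(P-t)@R
m=(z>0)&(W[...,0]>.5)&(W[...,0]<.85)&(abs(W[...,1])<.2)&(W[...,2]>.072)
print("rear wall",m.sum(), cv2.minAreaRect(W[m][:,:2].astype(np.float32)*1000), W[m].max(0))
np.save("cloud.npy",W)
c=W[130:185,290:350].reshape(-1,3); c=c[(c[:,2]>.03)&(c[:,0]>.5)]
for cx,nm in [((311,160),"ring"),((332,165),"cross")]: print(nm,W[cx[1],cx[0]])
m2=(g["pixels"].max(-1)<70)&(W[...,0]>.5)&(W[...,0]<.68)&(abs(W[...,1])<.1)&(W[...,2]>.03)
q=W[m2]; A=np.c_[q[:,:2],np.ones(len(q))]; s=np.linalg.lstsq(A,q[:,2],rcond=None)[0]; n=np.r_[-s[:2],1]; n/=np.linalg.norm(n); print("panel n",n,np.degrees(np.arccos(n[2])),np.arctan2(-n[1],-n[0]),q.mean(0),len(q))
E
```

```text
[ 0.49499855 -0.02511577  0.19126585]
rear wall 553 ((686.5047607421875, 1.3884811401367188), (156.62445068359375, 189.43930053710938), 8.029288291931152) [0.77198564 0.10459291 0.09125467]
ring [0.58918582 0.02753842 0.05725373]
cross [ 0.5772049  -0.02918305  0.05236119]
panel n [-0.31538786 -0.06717576  0.94658223] 18.811914201001564 0.20985812068271392 [0.58222663 0.00151522 0.0547679 ] 1737
```

View pics/w1.png

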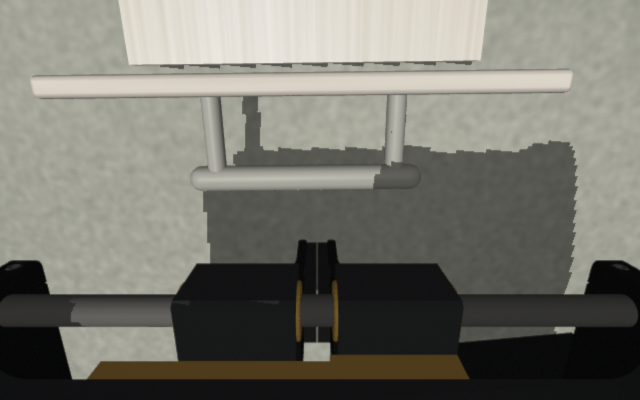

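The wrist view shows the bar from (190,181) to (418,176), in line with the fingers at (317,250). The bar's slope puts the station's yaw at about 0.12, so I'll push along that.

Request:
send_rows:
  moves:
    - [[0,0,-0.018],[0.01,0,0],1]
    - [[0,0,0],[0.01,0,0],1]
    - [[0,0,0],[0.008,0,0],1]
    - [[0,0,0],[0.008,0,0],1]
    - [[0,0,0],[0.008,0,0],1]
    - [[0,0,0],[0.008,0,0],1]
    - [[0,0,0],[0.008,0,0],1]
    - [[0,0,0],[0.008,0,0],1]
    - [[0,0,0],[0,0,0],1]

```text
clock: 3.15
ee_pos: [0.4798, -0.0253, 0.0417]
tcp_rot: [-3.141, -0.002, 0.121]
contact_force: [-0.4, -0.2, 0.3]
grip_width: 0.0004
grasp_force: 0.0
```

```bash
python3 - <<'E'
from h import *
f=grab("top"); save(f,"t1.png",(270,80,380,230),4)
print(arm.read_state()["contact_force"])
E
```

```text
[-0.23150151  0.03935845 -0.49719738]
```

View pics/t1.png

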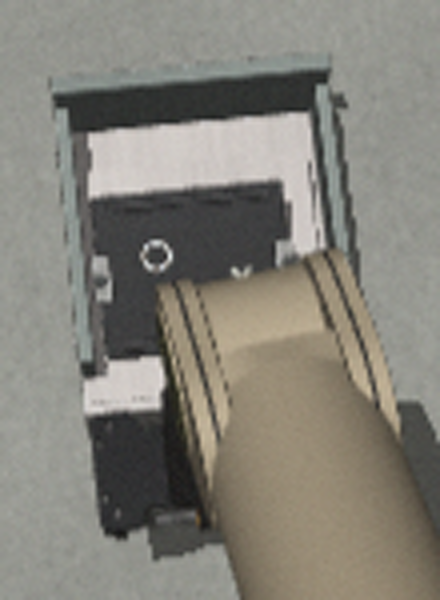

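The drawer is moving in: the ring is now at (309,144), up from (311,160). I'll carry on slower.

Request:
send_rows:
  moves:
    - [[0,0,0],[0.003,0,0],1]
    - [[0,0,0],[0.003,0,0],1]
    - [[0,0,0],[0.003,0,0],1]
    - [[0,0,0],[0.003,0,0],1]
    - [[0,0,0],[0,0,0],1]

```text
clock: 3.62
ee_pos: [0.4905, -0.0243, 0.0416]
tcp_rot: [-3.142, -0.001, 0.121]
contact_force: [0.9, 0.2, 0.3]
grip_width: 0.0006
grasp_force: 0.1
```

```bash
python3 - <<'E'
from h import *
f=grab("wrist"); save(f,"w2.png")
print(arm.read_state()["contact_force"])
E
```

```text
[ 0.71966683 -0.77234104  0.01520308]
```

View pics/w2.png

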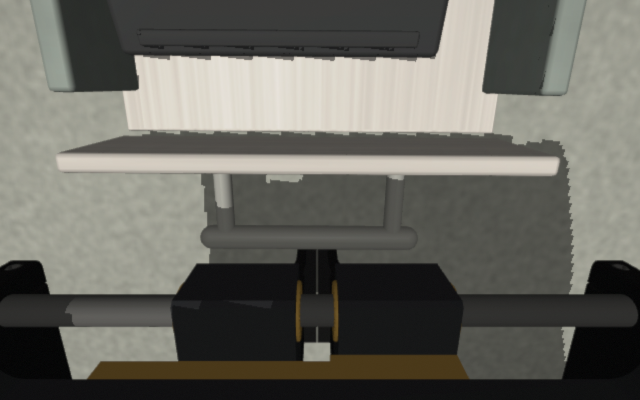

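The wrist view shows the bar at (310,237), against the fingers. The plate's rear edge (row 158) is still about 25 mm from the side walls (row 92).

Request:
send_rows:
  moves:
    - [[0,0,0],[0.004,0,0],1]
    - [[0,0,0],[0.004,0,0],1]
    - [[0,0,0],[0.004,0,0],1]
    - [[0,0,0],[0.003,0,0],1]
    - [[0,0,0],[0.003,0,0],1]
    - [[0,0,0],[0.002,0,0],1]
    - [[0,0,0],[0.002,0,0],1]

```text
clock: 4.25
ee_pos: [0.5032, -0.023, 0.0399]
tcp_rot: [3.14, 0.019, 0.12]
contact_force: [-47.3, -5.2, 36.7]
grip_width: 0.0004
grasp_force: 24.5
```

Request:
send_rows:
  moves:
    - [[0,0,0],[0.002,0,0],1]
    - [[0,0,0],[0.002,0,0],1]
    - [[0,0,0],[0,0,0],1]

```text
clock: 4.5
ee_pos: [0.5034, -0.0231, 0.0391]
tcp_rot: [3.139, 0.028, 0.12]
contact_force: [-57.5, -4.8, 44.7]
grip_width: 0.0002
grasp_force: 29.5
```

```bash
python3 - <<'E'
from h import *
f=grab("wrist"); save(f,"w3.png"); save(f,"w3s.png",(0,0,640,300))
im=cv2.cvtColor(f["pixels"],cv2.COLOR_RGB2GRAY)
print(arm.read_state()["contact_force"], im[60:280:4,300].tolist(), f["range_z"][60:280:4,300].round(3).tolist())
for u,v in((70,60),(570,60)): print(im[40:200:4,u].tolist())
E
```

```text
[-56.65077933  -4.66808744  43.88618327] [198, 220, 221, 221, 221, 220, 220, 220, 220, 220, 220, 220, 220, 220, 219, 219, 219, 219, 218, 211, 86, 80, 79, 81, 79, 79, 172, 205, 208, 206, 177, 84, 82, 82, 84, 84, 84, 86, 83, 84, 84, 81, 82, 66, 80, 91, 97, 85, 80, 7, 8, 9, 8, 10, 9] [0.15199999511241913, 0.15399999916553497, 0.15399999916553497, 0.15399999916553497, 0.15600000321865082, 0.1550000011920929, 0.15700000524520874, 0.15700000524520874, 0.15700000524520874, 0.15700000524520874, 0.15800000727176666, 0.1599999964237213, 0.1599999964237213, 0.1589999943971634, 0.16099999845027924, 0.16099999845027924, 0.16099999845027924, 0.16300000250339508, 0.16300000250339508, 0.1809999942779541, 0.1720000058412552, 0.16200000047683716, 0.15399999916553497, 0.1459999978542328, 0.13899999856948853, 0.13300000131130219, 0.12999999523162842, 0.12800000607967377, 0.13199999928474426, 0.12999999523162842, 0.13099999725818634, 0.19699999690055847, 0.19599999487400055, 0.1979999989271164, 0.19900000095367432, 0.19900000095367432, 0.20000000298023224, 0.20100000500679016, 0.20200000703334808, 0.2029999941587448, 0.20399999618530273, 0.20399999618530273, 0.2070000022649765, 0.16099999845027924, 0.1599999964237213, 0.15800000727176666, 0.1589999943971634, 0.1589999943971634, 0.1599999964237213, 0.1589999943971634, 0.15600000321865082, 0.15199999511241913, 0.14800000190734863, 0.14499999582767487, 0.1420000046491623]
[46, 46, 45, 45, 46, 45, 46, 47, 47, 48, 48, 48, 48, 48, 48, 49, 49, 58, 70, 82, 95, 107, 103, 158, 162, 162, 163, 161, 158, 81, 97, 189, 212, 209, 205, 160, 162, 165, 161, 162]
[149, 149, 149, 149, 149, 148, 147, 147, 147, 148, 149, 149, 149, 150, 150, 149, 138, 128, 138, 151, 159, 161, 160, 149, 87, 90, 84, 84, 84, 84, 84, 84, 82, 81, 85, 89, 88, 85, 82, 84]
```

The force is high, which doesn't fit the catch. I'll back off and look.

Request:
send_rows:
  moves:
    - [[0,0,0],[-0.005,0,0],1]
    - [[0,0,0],[-0.005,0,0],1]
    - [[0,0,0],[-0.003,0,0],1]
    - [[0,0,0],[0,0,0],1]

```text
clock: 4.88
ee_pos: [0.5022, -0.0231, 0.0414]
tcp_rot: [3.141, 0.001, 0.121]
contact_force: [-4.0, -0.2, -1.7]
grip_width: 0.0005
grasp_force: 2.4
```

View pics/w3.png

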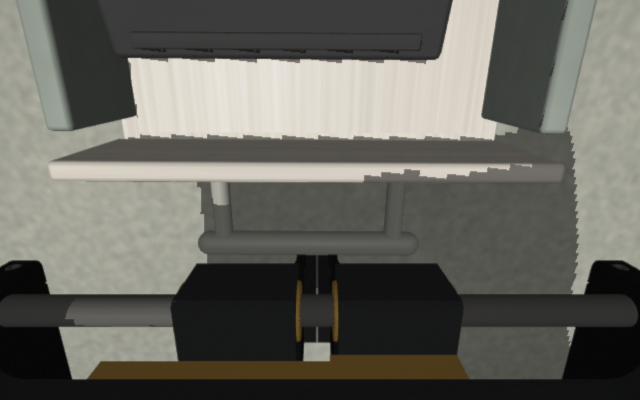

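```bash
python3 - <<'E'
from h import *
f=grab("scene"); save(f,"s3.png",(210,90,370,270),3.3)
print(arm.read_state()["contact_force"])
E
```

```text
[-5.84182898 -0.46760141  0.73062138]
```

View pics/s3.png

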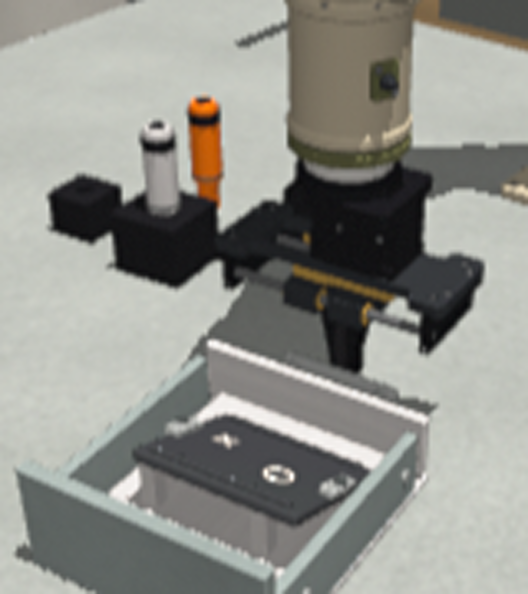

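```bash
python3 - <<'E'
from h import *
import pickle
g0=pickle.load(open("scene0.pkl","rb")); f=grab("scene"); pickle.dump(f,open("scene1.pkl","wb"))
r0=pt(g0,309,218); r1=pt(f,294,234); print(r0,r1,r1-r0)
t=grab("top"); pickle.dump(t,open("top1.pkl","wb"))
t0=pickle.load(open("top0.pkl","rb"))
# white ring blobs in the panel region
for nm,q,box in(("t0",t0,(300,150,340,172)),("t1",t,(296,125,340,165)),("s0",g0,(285,205,325,228)),("s1",f,(265,215,310,245))):
    im=q["pixels"][box[1]:box[3],box[0]:box[2]].min(-1); m=((im>110)*255).astype(np.uint8)
    n,_,st,c=cv2.connectedComponentsWithStats(m,connectivity=8)
    for i in range(1,n):
        if st[i,4]>5:
            u,v=c[i]+box[:2]; print(nm,st[i].tolist(),(u.round(1),v.round(1)),pt(q,u,v,2).round(4))
    print()
save(t,"t3.png",(270,70,390,230),3.5)
W=np.load("cloud.npy")
# rear wall top corners
m=(W[...,2]>.075)&(W[...,0]>.70)&(W[...,0]<.8)&(abs(W[...,1])<.13); p=W[m]; print(len(p)); print(cv2.minAreaRect((p[:,:2]*1000).astype(np.float32)))
E
```

```text
[0.59451346 0.02929987 0.06087482] [0.65871397 0.03764881 0.06087346] [ 6.42005128e-02  8.34893301e-03 -1.35608235e-06]
t0 [7, 6, 8, 8, 29] (np.float64(310.3), np.float64(159.7)) [0.5895 0.0293 0.0592]
t0 [30, 12, 5, 6, 22] (np.float64(332.0), np.float64(164.4)) [ 0.5789 -0.029   0.0527]

t1 [9, 8, 7, 8, 28] (np.float64(307.8), np.float64(136.2)) [0.6548 0.0368 0.06  ]
t1 [42, 8, 2, 3, 6] (np.float64(338.5), np.float64(134.0)) [ 0.6615 -0.0464  0.0621]
t1 [18, 13, 26, 27, 510] (np.float64(328.9), np.float64(152.0)) [ 0.5053 -0.0068  0.4273]
t1 [0, 14, 1, 9, 9] (np.float64(296.0), np.float64(143.0)) [0.6361 0.0685 0.0577]
t1 [13, 18, 11, 22, 84] (np.float64(313.8), np.float64(154.5)) [0.4981 0.0228 0.4341]
t1 [0, 37, 14, 3, 30] (np.float64(302.5), np.float64(163.4)) [0.588  0.0508 0.0251]

s0 [18, 0, 22, 8, 98] (np.float64(316.8), np.float64(207.3)) [ 0.5089 -0.0114  0.0226]
s0 [5, 2, 7, 4, 17] (np.float64(293.0), np.float64(208.4)) [ 0.5802 -0.0306  0.0526]
s0 [20, 11, 9, 5, 35] (np.float64(309.0), np.float64(217.8)) [0.5894 0.0254 0.0564]
s0 [37, 15, 3, 5, 12] (np.float64(323.2), np.float64(221.8)) [0.5865 0.0637 0.0613]
s0 [0, 17, 15, 6, 51] (np.float64(289.9), np.float64(225.4)) [ 0.6058 -0.02    0.0216]

s1 [0, 0, 45, 12, 246] (np.float64(293.8), np.float64(218.3)) [ 0.5793 -0.0298  0.0218]
s1 [10, 6, 7, 5, 19] (np.float64(278.1), np.float64(222.8)) [ 0.6408 -0.0251  0.0495]
s1 [24, 16, 10, 6, 41] (np.float64(293.8), np.float64(233.4)) [0.6554 0.0342 0.0586]
s1 [0, 21, 20, 9, 88] (np.float64(271.2), np.float64(241.6)) [ 0.6758 -0.0164  0.0217]
s1 [42, 20, 3, 6, 14] (np.float64(308.1), np.float64(237.5)) [0.6507 0.0702 0.0626]

358
((756.5297241210938, 11.255126953125), (15.188214302062988, 189.29006958007812), 6.880143165588379)
```

The drawer travelled about 65 mm against a hard stop, and its plate now sits at the housing's front plane (x about 0.556). So it is home. The ring is now at about (0.655,0.0355,0.059) and the station's yaw is 0.12. I'll retreat, go up, and measure the gauge.

Request:
send_rows:
  moves:
    - [[0,0,0],[-0.01,0,0],1]
    - [[0,0,0],[-0.02,0,0],0.6]
    - [[0,0,0],[0,0,-0.04],0]
    - [[0,0,0],[0,0,-0.04],0]
    - [[0,0,0],[0,0,-0.04],0]
    - [[0,0,0],[0,0,-0.04],0]
    - [[0,0,0],[0,0,-0.04],0]
    - [[0,0,0],[-0.01,0.04,0],0]
    - [[0,0,0],[-0.01,0.04,0],0]
    - [[0,0,0],[-0.01,0.04,0],0]

```text
clock: 5.87
ee_pos: [0.4581, -0.1505, 0.2431]
tcp_rot: [3.139, -0.004, 0.123]
contact_force: [1.2, 0.4, -0.1]
grip_width: 0.0527
grasp_force: 0.0
```

Request:
send_rows:
  moves:
    - [[0,0,0],[-0.01,0.04,0],0]
    - [[0,0,0],[-0.01,0.04,0],0]
    - [[0,0,0],[0,0,0],0]
    - [[0,0,0],[0,0,0],0]

```text
clock: 6.2
ee_pos: [0.447, -0.2333, 0.2416]
tcp_rot: [3.141, -0.001, 0.116]
contact_force: [0.0, 1.1, -1.1]
grip_width: 0.079
grasp_force: 0.0
```

```bash
cat > g.py <<'E'
from h import *
def cloud(f):
    K,R,t=f["intrinsics"],f["R"],f["t"]; v,u=np.mgrid[0:400,0:640]; z=f["range_z"]
    W=(np.stack([(u-K[0,2])/K[0,0]*z,(v-K[1,2])/K[1,1]*z,z],-1)-t)@R; W[z<=0]=9; return W
def gauge(n,c=(.43,-.283)):
    f=grab(n); W=cloud(f); m=(np.hypot(W[...,0]-c[0],W[...,1]-c[1])<.04)&(W[...,2]>.075)&(W[...,2]<.16)
    p=W[m]
    if len(p)<10: print(n,len(p)); return f
    from scipy.optimize import least_squares
    q=p[(p[:,2]<.13)]; 
    s=least_squares(lambda x:np.hypot(q[:,0]-x[0],q[:,1]-x[1])-.015,c,loss="soft_l1",f_scale=.002).x if len(q)>5 else None
    T=p[p[:,2]>.136]; print(n,len(p),"circ",s,len(q),"top",p[:,2].max(),T[:,:2].mean(0) if len(T) else None,"box",p.min(0),p.max(0)); return f
E
python3 - <<'E'
from g import *
for n in("scene","top","wrist"):
    f=gauge(n)
save(f,"w4.png"); s=arm.read_state(); print(s["ee_pos"],s["tcp_rot"])
E
```

```text
scene 230 circ [ 0.42795845 -0.28902056] 173 top 0.14017891492412432 [ 0.42982546 -0.28719505] box [ 0.41856217 -0.30119442  0.07519839] [ 0.44625728 -0.2717187   0.14017891]
top 0
wrist 1849 circ [ 0.42933509 -0.28753981] 717 top 0.14218855658536492 [ 0.43086032 -0.28666765] box [ 0.41460473 -0.30220365  0.07538602] [ 0.44520008 -0.27197085  0.14218856]
[ 0.44811235 -0.22966773  0.24182385] [ 3.14134207e+00 -1.02792072e-03  1.22785026e-01]
```

The gauge axis is at (0.430,-0.287) with its top at 0.141, which agrees between the scene and wrist cameras and with the text.

Request:
send_rows:
  moves:
    - [[0,0,0],[-0.012,0.0262,0],0]
    - [[0,0,0],[-0.012,0.0263,0],0]
    - [[0,0,0],[0,0,0],0]
    - [[0,0,0],[0,0,0],0]

```text
clock: 6.68
ee_pos: [0.43, -0.2861, 0.2416]
tcp_rot: [3.141, -0.0, 0.12]
contact_force: [0.9, 1.3, 0.1]
grip_width: 0.087
grasp_force: 0.0
```

Request:
send_rows:
  moves:
    - [[0,0,0],[0,0,0.035],0]
    - [[0,0,0],[0,0,0.035],0]
    - [[0,0,0],[0,0,0.035],0]
    - [[0,0,0],[0,0,0.035],0]
    - [[0,0,0],[0,0,0],0]
    - [[0,0,0],[0,0,0],0]

```text
clock: 7.18
ee_pos: [0.4301, -0.284, 0.1013]
tcp_rot: [-3.139, 0.001, 0.123]
contact_force: [0.9, -0.7, 1.8]
grip_width: 0.0873
grasp_force: 0.0
```

Shift 3 mm along y, then close.

Request:
send_rows:
  moves:
    - [[0,0,0],[0,0.003,0],0.3]
    - [[0,0,0],[0,0,0],0.6]
    - [[0,0,0],[0,0,0],1]
    - [[0,0,0],[0,0,0],1]
    - [[0,0,0],[0,0,0],1]
    - [[0,0,0],[0,0,0],1]
    - [[0,0,0],[0,0,0],1]
    - [[0,0,0],[0,0,0],1]
    - [[0,0,0],[0,0,0],1]

```text
clock: 7.93
ee_pos: [0.4303, -0.289, 0.1016]
tcp_rot: [3.142, 0.0, 0.121]
contact_force: [-0.2, 0.4, 0.5]
grip_width: 0.0352
grasp_force: 0.0
```

Request:
send_rows:
  moves:
    - [[0,0,0],[0,0,0],1]
    - [[0,0,0],[0,0,0],1]
    - [[0,0,0],[0,0,0],1]
    - [[0,0,0],[0,0,0],1]
    - [[0,0,0],[0,0,0],1]

```text
clock: 8.35
ee_pos: [0.4303, -0.2889, 0.1015]
tcp_rot: [-3.142, 0.0, 0.121]
contact_force: [0.1, -0.2, -0.9]
grip_width: 0.0293
grasp_force: 30.0
```

Request:
send_rows:
  moves:
    - [[0,0,0],[0,0,-0.01],1]
    - [[0,0,0],[0,0,-0.02],1]
    - [[0,0,0],[0,0,-0.03],1]
    - [[0,0,0],[0,0,-0.03],1]
    - [[0,0,0],[0,0,-0.03],1]
    - [[0,0,0],[0,0,-0.03],1]
    - [[0,0,0],[0,0,0],1]
    - [[0,0,0],[0,0,0],1]

```text
clock: 9.02
ee_pos: [0.431, -0.2893, 0.2536]
tcp_rot: [3.139, -0.002, 0.121]
contact_force: [0.5, -0.8, -2.7]
grip_width: 0.0292
grasp_force: 30.0
```

```bash
cat > tip.py <<'E'
from g import *
def held(n):
    s=arm.read_state(); R=Ro.from_euler("xyz",s["tcp_rot"]).as_matrix(); p=np.array(s["ee_pos"])
    f=grab(n); L=(cloud(f)-p)@R   # tool coordinates
    m=(np.hypot(L[...,0],L[...,1])<.03)&(L[...,2]>.014)&(L[...,2]<.12)
    q=L[m]; print(n,len(q),"zmax",np.sort(q[:,2])[-5:].round(4) if len(q) else 0)
    for a,b in((.014,.03),(.03,.045),(.05,.07),(.07,.09)):
        k=q[(q[:,2]>a)&(q[:,2]<b)]
        if len(k)>3: print(a,b,len(k),"mid x",(k[:,0].min()+k[:,0].max())/2,"y",(k[:,1].min()+k[:,1].max())/2,np.ptp(k[:,:2],axis=0))
    return f,s
E
python3 - <<'E'
from tip import *
f,s=held("scene"); save(f,"s5.png",(190,40,350,240),3)
held("top"); g,_=held("wrist")
print(s["ee_pos"],s["tcp_rot"],s["contact_force"],s["grasp_force"])
E
```

```text
scene 199 zmax [0.084  0.085  0.0852 0.0883 0.0888]
0.014 0.03 62 mid x 0.003380237825497569 y -0.0043325640230845825 [0.02423847 0.02721379]
0.03 0.045 50 mid x 0.004171323712752471 y -0.002872840527672643 [0.02012541 0.02539752]
0.05 0.07 54 mid x 0.0018970568640991631 y -0.002211333829020725 [0.01817395 0.01904014]
0.07 0.09 20 mid x 0.0010423254180168687 y -0.0038275458349364797 [0.01642101 0.01413964]
top 0 zmax 0
wrist 1254 zmax [0.0714 0.0715 0.0716 0.0719 0.0724]
0.014 0.03 589 mid x 0.008325898541594363 y -0.0009040927304856151 [0.0134365  0.02937174]
0.03 0.045 381 mid x 0.008306506656691531 y -0.0009227539391719643 [0.01387564 0.02985024]
0.05 0.07 258 mid x 0.006299448265359123 y -0.0009671337526854472 [0.00861752 0.02105897]
0.07 0.09 26 mid x 0.005828081372240434 y -0.0005591962345727897 [0.00919746 0.02058134]
[ 0.43102241 -0.2893231   0.25360371] [ 3.13899070e+00 -2.47776937e-03  1.20812539e-01] [ 0.48165622 -0.797206   -2.66256167] 29.955102554376936
```

View pics/s5.png

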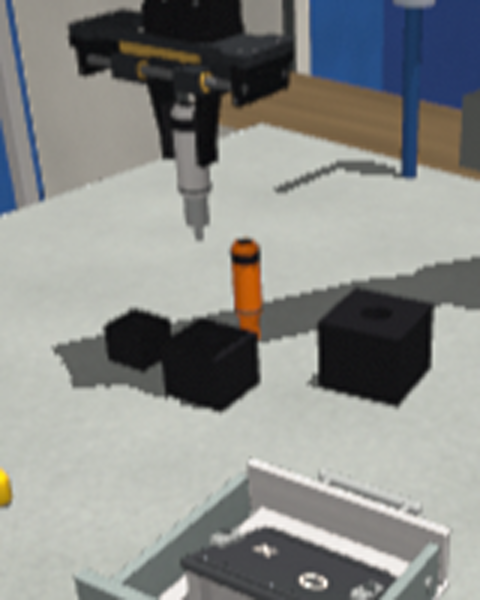

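The gauge is held straight and clear of its block: tip at crop (199,238), about 0.089 ahead of the TCP. Next I'll move over the panel and tilt.

Request:
send_rows:
  moves:
    - [[0,0,0],[0.0206,-0.0295,0],1]
    - [[0,0,0],[0.0206,-0.0295,0],1]
    - [[0,0,0],[0.0206,-0.0295,0],1]
    - [[0,0,0],[0.0206,-0.0295,0],1]
    - [[0,0,0],[0.0206,-0.0295,0],1]
    - [[0,0,0],[0.0206,-0.0295,0],1]
    - [[0,0,0],[0.0206,-0.0295,0],1]
    - [[0,0,0],[0.0206,-0.0295,0],1]
    - [[0,0,0],[0.0206,-0.0295,0],1]
    - [[0,0,0],[0.0206,-0.0295,0],1]

```text
clock: 10.0
ee_pos: [0.5993, 0.0301, 0.2501]
tcp_rot: [-3.141, 0.002, 0.12]
contact_force: [0.3, 0.3, -1.4]
grip_width: 0.0298
grasp_force: 30.0
```

Request:
send_rows:
  moves:
    - [[0,0.1163,0],[0,0,0],1]
    - [[0,0.1163,0],[0,0,0],1]
    - [[0,0.1164,0],[0,0,0],1]
    - [[0,0,0],[0,0,0],1]
    - [[0,0,0],[0,0,0],1]
    - [[0,0,0],[0,0,0],1]

```text
clock: 10.5
ee_pos: [0.5993, 0.0282, 0.2517]
tcp_rot: [3.141, -0.347, 0.12]
contact_force: [0.8, -0.6, -1.1]
grip_width: 0.0292
grasp_force: 30.0
```

```bash
cat > ap.py <<'E'
from tip import *
ring=np.array([.655,.0355,.059]); y=.12; a=np.radians(20)
n=np.array([-np.sin(a)*np.cos(y),-np.sin(a)*np.sin(y),np.cos(a)])
def rep(ring=ring,tz=.0895,ty=-.0009):
    s=arm.read_state(); R=Ro.from_euler("xyz",s["tcp_rot"]).as_matrix(); p=np.array(s["ee_pos"])
    print("angle",np.degrees(np.arccos(-R[:,2]@n)),"ring in tool minus tip",(R.T@(ring-p)-[0,ty,tz]).round(4),"F.n",np.dot(s["contact_force"],n),s["contact_force"].__repr__(),p,s["tcp_rot"],s["clock"])
E
python3 - <<'E'
from ap import *
rep(); 
f,_=held("wrist"); save(f,"w6.png")
# panel plane & ring from wrist
W=cloud(f); m=(f["pixels"].max(-1)<80)&(abs(W[...,0]-.65)<.08)&(abs(W[...,1]-.01)<.07)&(W[...,2]>.035)&(W[...,2]<.085)
q=W[m]; print(len(q))
if len(q)>100:
    c=q.mean(0)
    for _ in range(5):
        v=np.linalg.svd(q-c)[2] if len(q)<3000 else np.linalg.eigh(np.cov((q-c).T))[1][:,::-1].T
        nn=v[2]*np.sign(v[2][2]); d=(q-c)@nn; q=q[abs(d)<2*np.std(d)+1e-4]; c=q.mean(0)
    print("n",nn,"vs",n,"deg",np.degrees(np.arccos(nn@n)),"plane off ring",(ring-c)@nn,len(q))
E
```

```text
angle 0.11032475442642603 ring in tool minus tip [-0.0127  0.0003  0.1108] F.n -1.294970077908186 array([ 0.80220624, -0.64323031, -1.11622553]) [0.59929864 0.02821568 0.25167719] [ 3.14137227 -0.34714657  0.12019082] 10.5
wrist 1279 zmax [0.0725 0.0725 0.0727 0.0727 0.0731]
0.014 0.03 606 mid x 0.007704813662401534 y -0.000934001524980947 [0.01345301 0.02946002]
0.03 0.045 387 mid x 0.007912790698481663 y -0.0009009972682675078 [0.01306211 0.02959077]
0.05 0.07 251 mid x 0.00614453150372744 y -0.0009492987123458207 [0.0085616  0.02100586]
0.07 0.09 35 mid x 0.0054674649355536155 y -0.0009303425477846829 [0.00900479 0.02134079]
10117
n [-0.33846343 -0.03800805  0.94021162] vs [-0.33956055 -0.04094399  0.93969262] deg 0.18202365960423142 plane off ring 0.00011677481062228932 8619
```

View pics/w6.png

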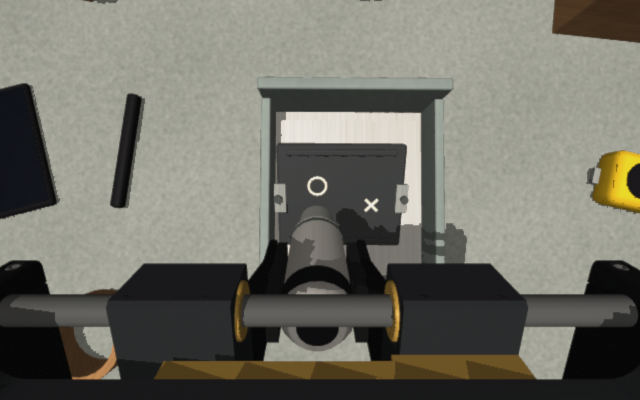

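The wrist view shows the ring at (317,186) and the cross at (371,205). The fitted panel plane matches to 0.2° and 0.1 mm. I'll approach to about 20 mm above the ring.

Request:
send_rows:
  moves:
    - [[0,0,0],[-0.0127,0,0.03],1]
    - [[0,0,0],[0,0,0.03],1]
    - [[0,0,0],[0,0,0.03],1]
    - [[0,0,0],[0,0,0],1]
    - [[0,0,0],[0,0,0],1]
    - [[0,0,0],[0,0,0],1]

```text
clock: 11.05
ee_pos: [0.6191, 0.0316, 0.1642]
tcp_rot: [-3.141, -0.35, 0.121]
contact_force: [0.6, 0.4, -2.3]
grip_width: 0.0296
grasp_force: 30.0
```

```bash
python3 - <<'E'
from ap import *
rep()
for nm in("wrist","scene","top"):
    f=grab(nm); W=cloud(f); d=(W-ring)@n
    m=(np.linalg.norm(W-ring,axis=-1)<.02)&(abs(d)<.004)&(f["pixels"].min(-1)>110)
    if m.sum()>8:
        e=cv2.fitEllipse(np.argwhere(m)[:,::-1].astype(np.float32)); print(nm,m.sum(),e, pt(f,*e[0],2))
    else: print(nm,m.sum())
held("scene")
E
```

```text
angle 0.09536532692473597 ring in tool minus tip [-0.0021  0.0014  0.0217] F.n -2.3576299038884536 array([ 0.62633733,  0.41209933, -2.26465274]) [0.6190873  0.03157308 0.16417663] [-3.14058695 -0.35008499  0.12090679] 11.05
wrist 187 ((318.391845703125, 202.88046264648438), (21.786043167114258, 23.68321418762207), 90.81151580810547) [0.65563181 0.03524133 0.05971566]
scene 31 ((294.05572509765625, 233.47715759277344), (4.495391845703125, 8.648484230041504), 103.0466537475586) [0.65466717 0.03437973 0.05788807]
top 0
scene 558 zmax [0.1129 0.1129 0.113  0.113  0.1137]
0.014 0.03 101 mid x 0.003843905635904579 y -0.0010684066547991733 [0.02124982 0.02788278]
0.03 0.045 85 mid x 0.0033837678171337684 y -0.001511618583107559 [0.02154957 0.02693636]
0.05 0.07 94 mid x 0.0016938823019083502 y -0.001219391206747654 [0.01710696 0.02052766]
0.07 0.09 33 mid x 0.0018427914289959515 y -0.0029244268135184934 [0.01389532 0.01588981]
```

Ring confirmed at (0.655,0.035,0.059) in two views. I'll descend to just above it, then press slowly while watching the force.

Request:
send_rows:
  moves:
    - [[0,0,0],[-0.0015,0.001,0.007],1]
    - [[0,0,0],[0,0,0.006],1]
    - [[0,0,0],[0,0,0.005],1]
    - [[0,0,0],[0,0,0],1]
    - [[0,0,0],[0,0,0],1]
    - [[0,0,0],[0,0,0],1]

```text
clock: 11.75
ee_pos: [0.6228, 0.0307, 0.1452]
tcp_rot: [-3.141, -0.349, 0.121]
contact_force: [-0.4, -0.4, -1.4]
grip_width: 0.0296
grasp_force: 30.0
```

```bash
python3 -c "
from ap import *
rep()"
```

```text
angle 0.029502448732959666 ring in tool minus tip [0.0011 0.     0.0026] F.n -1.185802971086338 array([-0.43739536, -0.43017312, -1.43870256]) [0.62282806 0.03071425 0.14515108] [-3.1414447  -0.34889807  0.12099094] 11.75
```

Request:
send_rows:
  moves:
    - [[0,0,0],[0,0,0.0015],1]
    - [[0,0,0],[0,0,0.0015],1]
    - [[0,0,0],[0,0,0.001],1]
    - [[0,0,0],[0,0,0],1]
    - [[0,0,0],[0,0,0],1]
    - [[0,0,0],[0,0,0],1]

```text
clock: 12.25
ee_pos: [0.6243, 0.0308, 0.1417]
tcp_rot: [3.141, -0.349, 0.121]
contact_force: [-0.4, -0.9, 0.2]
grip_width: 0.0294
grasp_force: 30.0
```

```bash
python3 -c "
from ap import *
rep()"
```

```text
angle 0.025022905914490228 ring in tool minus tip [ 0.0008 -0.0001 -0.0012] F.n 0.3211350450753788 array([-0.41957287, -0.87507807,  0.15200233]) [0.6243434  0.0307566  0.14167342] [ 3.14145024 -0.34946693  0.12092076] 12.25
```

Request:
send_rows:
  moves:
    - [[0,0,0],[0,0,0.0015],1]
    - [[0,0,0],[0,0,0.001],1]
    - [[0,0,0],[0,0,0.001],1]
    - [[0,0,0],[0,0,0],1]
    - [[0,0,0],[0,0,0],1]
    - [[0,0,0],[0,0,0],1]
    - [[0,0,0],[0,0,0],1]

```text
clock: 12.83
ee_pos: [0.6255, 0.0309, 0.1383]
tcp_rot: [3.142, -0.349, 0.121]
contact_force: [-0.7, 0.4, 1.9]
grip_width: 0.0295
grasp_force: 30.0
```

```bash
python3 - <<'E'
from ap import *
rep()
F=[]
for i in range(8):
    f=grab("wrist" if i%2 else "scene"); F.append(np.dot(arm.read_state()["contact_force"],n))
print(np.mean(F),np.round(F,1))
rep()
f=grab("scene")
box=(265,205,315,250); print()
s0=pt(f,276,221); 
for u,v in((308,237),(278,223)): print(pt(f,u,v,1))
E
```

```text
angle 0.02021589556413923 ring in tool minus tip [ 0.0009 -0.0001 -0.0048] F.n 2.014082380033694 array([-0.73018212,  0.40867689,  1.89729509]) [0.62548862 0.03087543 0.13830661] [ 3.14151256 -0.34935221  0.1208364 ] 12.8333
1.8492363665045835 [1.1 1.9 2.4 2.5 1.6 1.6 2.1 1.7]
angle 0.015565719046651116 ring in tool minus tip [ 0.001  -0.0001 -0.0048] F.n 1.7246586972016755 array([-0.81169468,  0.15155516,  1.54863883]) [0.62544989 0.03086749 0.1382181 ] [ 3.14153911 -0.34920195  0.1208438 ] 13.2333

[0.64985727 0.06922588 0.06291583]
[ 0.64521148 -0.02099022  0.05388086]
```

The net press is about 3.7 N with the plunger about 4.8 mm in. The tip is within about 1 mm of the ring's centre, the gauge is square to within 0.1°, and the drawer is still home. Handing in.

```bash
python3 -c "
from cell import arm
print(arm.sign_off())"
```

```text
the job is handed in; nothing more can be done
None
```

I handed the job in with the drawer home and the gauge held in the ring: square to the panel, tip about 1 mm off centre, plunger about half in (about 3.7 N). No verdict came back, and pushing the drawer onto its stop briefly read about 57 N in x and 44 N up (72 N in all, under the 120 N wrist limit). I took that push as the fingers on the handle, so the 40 N limit for the arm and gripper body shouldn't apply, but I didn't confirm it.

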